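# Wind the blue specimen gauge up to its stop

### The job

Two specimen gauges stand on the bench. Turn the handwheel of the gauge with the blue handle clockwise, seen from above, until its blue carriage touches the brass stop at the end of its slide, then let go of the handle. Leave the handwheel of the orange gauge as it is.

Things in the scene. Friction and masses are not known exactly. Their poses are not given: they have to be found in the camera images.
- blue_knob (a point): Middle of the blue upright handle on the rim of the blue gauge's steel handwheel: round, 20 mm across, 42 mm tall, middle 119 mm above the bench, 42 mm from the wheel's vertical axis. It spins freely on its pin, so a hand holding it need not turn. Wheel 103 mm across, rim top at 96 mm; only the handle is higher than 98 mm. About 2 N turns it; it stays where left and stops hard at the end.
- blue_stop (a point): Centre of the face of the brass stop stud (26 mm across) at the far end of the blue gauge's slide, 50 mm above the bench. The gauge (base 250 x 100 mm) is fixed to the bench. The point's x axis points along the slide, away from the handwheel; z is up. The handwheel's vertical axis lies at x = -150 mm, y = 0 in this frame.
- blue_face (a point): Centre of the steel touch pad (26 mm across) on the front of the blue carriage (84 mm wide, top at 66 mm), in line with the stop and at the same height, 50 mm. For each radian that the handwheel turns clockwise seen from above it moves 8 mm towards the stop (50 mm a turn). It starts 26 to 54 mm short of the stop; at 0 mm it touches.
- orange_knob (a point): Middle of the upright handle on the handwheel of the other gauge, which is the same in shape and size (handle 20 mm across, 42 mm tall, middle 119 mm above the bench) but has an orange handle and an orange carriage. To be left where it is.

How it is judged:
At the end, for the whole second after the job is handed in: The blue carriage's touch pad is up against the brass stop (within 3 mm), the handle has been let go, and the orange handle is within 10 mm of where it was (distance between blue_face and blue_stop below 0.003 m and contact force between the fingers and anything else below 0.3 N and distance of orange_knob from where it was at the start of the episode below 0.01 m).
It fails at once if the orange gauge's handwheel is turned (its handle moved more than 10 mm) (distance of orange_knob from where it was at the start of the episode above 0.01 m).
It also fails if it takes over 48 s, if anything falls off the work surface, if the arm or the gripper's body presses on something with over 40 N, if the wrist force passes 120 N, or if a joint passes its speed limit or range.

### The arm

A 6-joint arm with a two-finger parallel gripper is mounted at the origin on a cart in front of the work surface, level with it; the furniture and walls round the work are solid. World frame = base frame: x ahead of the robot, y to its left, z up, the work surface at z = 0. Lengths are in m, angles in rad, forces in N, time in s.
With the tool pointing down it reaches from about 0.3 to 0.875 m from the base axis. Payload 6.4 kg.
Tool frame: the origin (TCP) lies midway between the tips of the shut fingers; the grasp point (between the pads) lies 19 mm behind it (ctrl.hold_point_z is the distance from the TCP to the grasp point, in m); z points along the fingers, y is the line along which they close (so a half turn about z gives the same grasp; the last joint's range is limited). The gripper opens to 85 mm and grips with 20 to 120 N. Pads are 22 mm wide; open, the fingers measure 114 mm over their backs; the gripper's body (76 mm by 85 mm) begins 54 mm behind the grasp point. The pads swing forward as they close: fully open they stand 13 mm farther back than shut.
Start: joints at [0.967, 0.181, 1.607, -0, 1.354, -0.206], TCP at [0.223, 0.53, 0.231] pointing down, gripper open.
Joint ranges: [-2.99, 2.99], [-0.89, 2.07], [0.3, 2.58], [-1.14, 4.28], [0, 2.63], [-3.12, 3.12]. Speed limits (rad/s): [2.57, 2.57, 3.01, 3.14, 3.14, 3.14].

### API

Orientations are given as a unit quaternion [w, x, y, z].
In Python, from bench import ctrl gives the robot as it stands.
- The arm moves only by the tool carry_out, never from a script. Its argument "plan" is text: rows parted by semicolons, each of 6 numbers parted by spaces: the shift along the tool's x, y, z as a fraction of full scale, then the turn, a rotation vector about the tool's x, y, z as a fraction of full scale. A call has exactly 8 rows; each row shifts and turns the commanded pose from where the row before left it, along the tool's axes as they then stand; what a row does not reach is not made up. Full scale, the value 1, is 40 mm for a shift and 0.1 rad for a turn. A row lasts 1/12 s, in which the tool goes at most 41.7 mm and 7.16 degrees, less where a joint would pass 70% of its speed; a pose out of reach is approached as far as the arm can. A call with a number of a shift or a turn outside -1 to 1 is refused whole. A call with a gripper value outside its range is refused whole. "claw" is the gripper's target within -1 to 1 (shut at 1, half-way at 0, fully open at -1), set as the call begins (left out, the last holds). The fingers move at their own pace and stop on an object; the grip force is fixed at half the most. Time passes only in rows, so rows that do not move let the fingers close, or fill a call up. It gives the time, the measured TCP pose, the force, the opening and the grip force at its end, in the units of the state.
- ctrl.get_obs(): the state, without advancing time (a new reading comes with each control period).
- ctrl.camera(name): name is "scene" or "top" or "wrist"; returns a dict with "pixels" (384x512x3 uint8, red, green, blue), "mtx" (3x3 intrinsics, pixels), "k1" (the pictures are not rectified: a ray, as slopes to the right and down, at radius r is drawn at 1 + k1 r^2 times it, then the intrinsics apply), "R" (3x3) and "t" (3): a world point X has camera coordinates R X + t. Camera axes: x right, y down, z forward; pixel columns grow to the right and rows downward; lengths in m; the calibration is good to about 2 mm. A picture is of the moment at which its call begins. There is no depth.
- ctrl.hand_in(): hands the job in; it is judged then, once.
The state is a dict: "time_s": time; "q": joint angles; "dq": joint speeds; "joint_efforts": joint torques, N m; "eef_pos": TCP position; "eef_rot": TCP orientation; "wrist_force": force on the tool from outside, world axes, zero at the start; "torque": the same for the moment, N m; "opening": opening from 0.0 (shut) to 1.0 (fully open); "grasp_force": force on a finger pad.
Only numpy, scipy, OpenCV 4.12 (cv2) and the standard library are available. Lean on these libraries where they do the work, as an engineer would, in place of code of your own. Each camera call takes 0.05 s, during which the arm holds its last target. There are 200 camera calls.

## Working session

There is one attempt and no reset: what is moved stays moved. The work goes in short steps, Python scripts to look and compute and a tool call to move; the robot and the scene stay as the last step left them, time stands still between calls to the robot, and variables do not carry over. Pictures are saved under pics/ and viewed, at most 10 in all, crops included, and the job is handed in when it is done.

Besides the shell and the picture viewer there is one more tool, called after "Call:" by a JSON object that holds its "method" and its "body", one argument or row to a line. carry_out: Moves the arm, as the interface text tells. Shift numbers are shares of 40 mm and turn numbers shares of 0.1 rad, none past 1 either way. Its arguments: {"type":"object","properties":{"plan":{"type":"string"},"claw":{"type":"number"}},"required":["plan"]}

```bash
mkdir -p pics; cat > h.py <<'E'
import numpy as np, cv2
from bench import ctrl
def ray(c,px):
    K=np.array(c["mtx"]);R=np.array(c["R"]);t=np.array(c["t"])
    d=(np.array(px,float)-K[:2,2])/[K[0,0],K[1,1]]; u=d.copy()
    for _ in range(20): u=d/(1+c["k1"]*(u@u))
    return -R.T@t, R.T@np.array([u[0],u[1],1])
def onz(c,px,z):
    o,d=ray(c,px); return o+d*(z-o[2])/d[2]
def blobs(c,lo,hi,amin=40):
    h=cv2.cvtColor(c["pixels"],cv2.COLOR_RGB2HSV)
    m=cv2.inRange(h,np.array(lo),np.array(hi))
    n,l,s,ce=cv2.connectedComponentsWithStats(m)
    return [(s[i].tolist(),ce[i].round(1).tolist()) for i in range(1,n) if s[i][4]>=amin]
E
python3 - <<'E'
from h import *
ims=[]
for n in("scene","top"):
    c=ctrl.camera(n); ims.append(c["pixels"]); np.save(n+".npy",c,allow_pickle=True)
    o,_=ray(c,(256,192)); print(n,o.round(3))
    print("blue",blobs(c,(100,120,50),(125,255,255))); print("or",blobs(c,(5,150,80),(20,255,255)))
    cv2.imwrite(f"pics/{n}.png",c["pixels"][:,:,::-1])
E
```

```text
scene [ 0.124 -0.44   0.876]
blue [([162, 238, 102, 146, 1997], [210.0, 316.7]), ([283, 261, 38, 35, 691], [300.7, 277.5]), ([348, 296, 11, 16, 123], [352.9, 303.7]), ([225, 324, 19, 29, 78], [234.0, 337.9])]
or [([211, 157, 30, 20, 293], [225.5, 166.0])]
top [0.317 0.043 1.055]
blue [([317, 185, 17, 32, 472], [324.8, 200.6]), ([376, 186, 11, 9, 59], [380.9, 190.0])]
or [([395, 2, 32, 48, 556], [413.9, 28.2]), ([173, 170, 17, 32, 477], [181.0, 185.5]), ([218, 193, 7, 8, 46], [221.1, 196.5])]
```

View pics/scene.png

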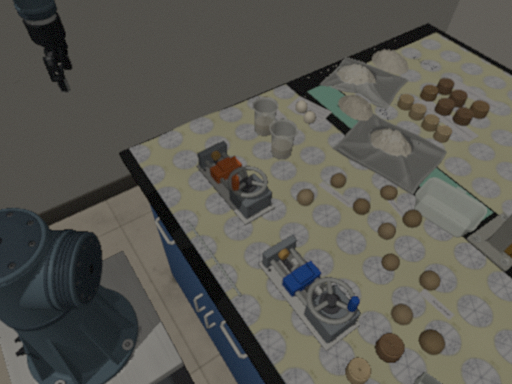

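View pics/top.png

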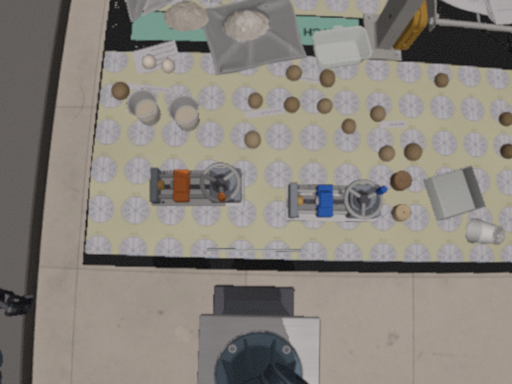

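The pictures show the blue gauge with its knob at top (381,190) and scene (353,304), the wheel hub near top (363,199), and the brass stop near top (301,201). The orange gauge is well to the left in the top view, with its knob at (221,196).

```bash
python3 - <<'E'
from h import *
T=np.load("top.npy",allow_pickle=True).item();S=np.load("scene.npy",allow_pickle=True).item()
def tri(a,b):
    (o,d),(p,e)=ray(T,a),ray(S,b); s=np.linalg.lstsq(np.c_[d,-e],p-o,rcond=None)[0]
    A,B=o+d*s[0],p+e*s[1]; return ((A+B)/2).round(4),np.linalg.norm(A-B).round(4)
print("knob",tri((380.9,190.0),(352.9,303.7)),onz(T,(380.9,190),.125).round(4),onz(S,(352.9,303.7),.119).round(4))
print("wheel",onz(T,(363,199),.093).round(4),"carr",onz(T,(324.8,200.6),.066).round(4),"orange knob",onz(T,(221.1,196.5),.125).round(4))
print("brass T",blobs(T,(10,90,60),(24,200,255),8)[:0],[b for b in blobs(T,(10,110,60),(26,255,255),6) if 285<b[1][0]<320 and 180<b[1][1]<220])
g=T["pixels"][160:230,280:395]
cv2.imwrite("pics/crop.png",cv2.resize(g,None,fx=6.5,fy=6.5,interpolation=cv2.INTER_CUBIC)[:,:,::-1])
gr=cv2.cvtColor(cv2.resize(g,None,fx=4,fy=4,interpolation=cv2.INTER_CUBIC),cv2.COLOR_RGB2GRAY)
r=.0515*T["mtx"][0][0]/(1.055-.093)*4; print("r",r/4)
C=cv2.HoughCircles(gr,cv2.HOUGH_GRADIENT,1,40,param1=100,param2=20,minRadius=int(r*.85),maxRadius=int(r*1.12))
for c in ([] if C is None else C[0][:4]): 
    px=c[:2]/4+[280,160]; print(px,c[2]/4,onz(T,px,.093).round(4))
E
```

```text
knob (array([ 0.4758, -0.289 ,  0.117 ]), np.float64(0.0005)) [ 0.4743 -0.286   0.125 ] [ 0.4751 -0.2895  0.119 ]
wheel [ 0.4554 -0.2504  0.093 ] carr [ 0.4524 -0.1584  0.066 ] orange knob [0.4475 0.1038 0.125 ]
brass T [] [([298, 196, 5, 9, 37], [299.8, 199.9])]
r 20.935299010138458
```

View pics/crop.png

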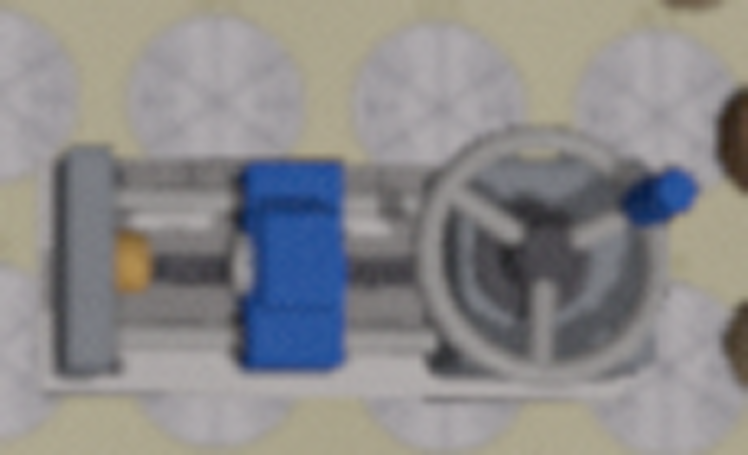

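The top crop shows the wheel's circle centred at about (363,199), the stud edge at crop x 152 and the pad at 233. That leaves a gap of about 32 mm, or roughly 4 rad. The knob triangulates to z = 0.117 and is 43.7 mm from the axis, which matches the given sizes.

```bash
cat >> h.py <<'E'
from scipy.spatial.transform import Rotation as Ro
def st():
    o=ctrl.get_obs(); w,x,y,z=o["eef_rot"]; return o,np.array(o["eef_pos"]),Ro.from_quat([x,y,z,w]).as_matrix()
def units(target):
    o,p,R=st(); return (R.T@(np.array(target)-p)/.04).round(3)
E
python3 - <<'E'
from h import *
o,p,R=st(); print(o["time_s"],p,R.round(3)); print(units([.476,-.289,.2]))
print(ctrl.hold_point_z)
E
```

```text
0.1 [0.22244131 0.52968437 0.23045358] [[-0.922  0.387 -0.001]
 [ 0.387  0.922 -0.001]
 [ 0.    -0.002 -1.   ]]
[-13.773 -16.412   0.783]
0.0187
```

Call:
{"method": "carry_out", "body": {
  "plan": "-0.57 -0.68 0 0 0 0;-0.57 -0.68 0 0 0 0;-0.57 -0.68 0 0 0 0;-0.57 -0.68 0 0 0 0;-0.57 -0.68 0 0 0 0;-0.57 -0.68 0 0 0 0;-0.57 -0.68 0 0 0 0;-0.57 -0.68 0 0 0 0",
  "claw": -1
}}

```text
time_s: 0.77
eef_pos: [0.3064, 0.2573, 0.231]
eef_rot: [-0.0, 0.197, 0.98, -0.0]
wrist_force: [0.6, 0.1, -0.0]
opening: 1.001
grasp_force: 0.0
```

Call:
{"method": "carry_out", "body": {
  "plan": "-0.57 -0.68 0 0 0 0;-0.57 -0.68 0 0 0 0;-0.57 -0.68 0 0 0 0;-0.57 -0.68 0 0 0 0;-0.57 -0.68 0 0 0 0;-0.57 -0.68 0 0 0 0;-0.57 -0.68 0 0 0 0;-0.57 -0.68 0 0 0 0"
}}

```text
time_s: 1.43
eef_pos: [0.3904, -0.0142, 0.2312]
eef_rot: [0.0, 0.198, 0.98, 0.0]
wrist_force: [0.5, 0.1, -0.5]
opening: 1.002
grasp_force: 0.0
```

Call:
{"method": "carry_out", "body": {
  "plan": "-0.57 -0.68 0 0 0 0;-0.57 -0.68 0 0 0 0;-0.57 -0.68 0 0 0 0;-0.57 -0.68 0 0 0 0;-0.57 -0.68 0 0 0 0;-0.57 -0.68 0 0 0 0;-0.57 -0.68 0 0 0 0;0 0 0 0 0 0"
}}

```text
time_s: 2.1
eef_pos: [0.4645, -0.2553, 0.2307]
eef_rot: [0.0, 0.2, 0.98, -0.001]
wrist_force: [-0.2, 0.0, 0.6]
opening: 0.999
grasp_force: 0.0
```

Closer look with the wrist camera.

```bash
python3 - <<'E'
from h import *
c=ctrl.camera("wrist"); cv2.imwrite("pics/w1.png",c["pixels"][:,:,::-1])
for b in blobs(c,(100,120,40),(125,255,255)): print(b,onz(c,b[1],.13).round(4))
g=cv2.medianBlur(cv2.cvtColor(c["pixels"],cv2.COLOR_RGB2GRAY),3)
print(ray(c,(256,192))[0],c["mtx"][0][0]); print(units([.476,-.289,.106]))
E
```

```text
([309, 74, 68, 93, 3779], [343.6, 119.1]) [ 0.4382 -0.1785  0.13  ]
([215, 197, 25, 37, 675], [227.4, 215.1]) [ 0.4737 -0.2874  0.13  ]
[ 0.38883475 -0.22349243  0.37285183] 332.77933781938486
[-0.642 -0.723  3.109]
```

View pics/w1.png

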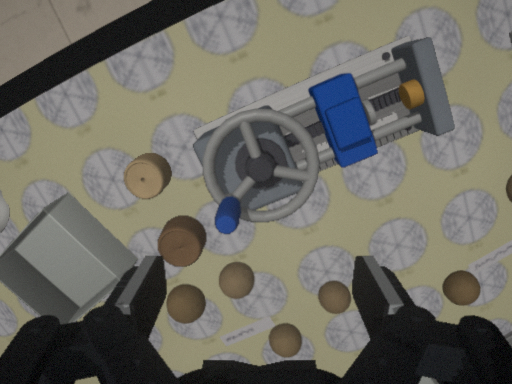

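The wrist view shows the knob at (227,215) and the wheel rim spanning x 203–320, y 108–222, with its centre at about (261,165). This agrees with the triangulation, so I'm moving over the knob and down.

Call:
{"method": "carry_out", "body": {
  "plan": "-0.3 -0.36 0.2 0 0 0;-0.34 -0.36 0.4 0 0 0;0 0 0.5 0 0 0;0 0 0.5 0 0 0;0 0 0.5 0 0 0;0 0 0.5 0 0 0;0 0 0.5 0 0 0;0 0 0 0 0 0"
}}

```text
time_s: 2.82
eef_pos: [0.4736, -0.2828, 0.103]
eef_rot: [-0.004, 0.197, 0.98, 0.002]
wrist_force: [-0.7, 0.3, -0.7]
opening: 1.0
grasp_force: 0.0
```

```bash
python3 - <<'E'
from h import *
o,p,R=st(); print(p,o["wrist_force"],R.round(3))
# wheel centre & knob from earlier wrist picture: camera pose then = now shifted; use stored offsets via fresh camera calibration
c=ctrl.camera("wrist"); dp=np.array([.4645,-.2553,.2307])-p
for n,px,z in(("wheel",(261,165),.09),("knob",(227.4,215.1),.123),("stud",(412,94),.05)):
    c2,d=ray(c,px); c2=c2+dp; print(n,(c2+d*(z-c2[2])/d[2]).round(4))
E
```

```text
[ 0.47364163 -0.28279916  0.10302684] [-0.70776702  0.34593914 -0.6912544 ] [[-0.922  0.387 -0.006]
 [ 0.387  0.922  0.006]
 [ 0.008  0.003 -1.   ]]
wheel [ 0.4551 -0.2498  0.09  ]
knob [ 0.4755 -0.2883  0.123 ]
stud [ 0.4554 -0.0924  0.05  ]
```

Call:
{"method": "carry_out", "body": {
  "plan": "-0.09 -0.1 -0.1 0 0 0;0 0 0 0 0 0;0 0 0 0 0 0;0 0 0 0 0 0;0 0 0 0 0 0;0 0 0 0 0 0;0 0 0 0 0 0;0 0 0 0 0 0",
  "claw": 1
}}

```text
time_s: 3.53
eef_pos: [0.4784, -0.2913, 0.1123]
eef_rot: [0.0, 0.198, 0.98, -0.0]
wrist_force: [-1.4, 1.8, 5.5]
opening: 0.209
grasp_force: 58.4
```

```bash
cat >> h.py <<'E'
C=np.array([.4556,-.2505])
def arc(n,da,r=.042):
    o,p,R=st(); a=np.arctan2(*(p[:2]-C)[::-1]); print(round(o["time_s"],2),p.round(4),"ang",a.round(3),"r",np.linalg.norm(p[:2]-C).round(4),"F",np.round(o["wrist_force"],1),o["opening"],o["grasp_force"])
    q=p.copy()
    for i in range(n):
        a-=da; t=np.array([*(C+r*np.array([np.cos(a),np.sin(a)])),p[2]]); v=R.T@(t-q)/.04; print(v[:2].round(2).tolist(),end="; "); q=t
    print()
E
python3 -c "
from h import *
arc(8,.15)"
```

```text
3.53 [ 0.4784 -0.2913  0.1123] ang -1.062 r 0.0467 F [-1.4  1.8  5.5] 0.20867767689883934 58.43804720789194
[0.2, -0.04]; [0.12, -0.1]; [0.14, -0.08]; [0.15, -0.06]; [0.15, -0.04]; [0.16, -0.01]; [0.16, 0.01]; [0.15, 0.03];
```

```bash
sed -i 's/^C=.*/C=np.array([.4588,-.2542])/' h.py; python3 -c "
from h import *
arc(8,.15)"
```

```text
3.53 [ 0.4784 -0.2913  0.1123] ang -1.085 r 0.0419 F [-1.4  1.8  5.5] 0.20867767689883934 58.43804720789194
[0.11, -0.11]; [0.12, -0.1]; [0.14, -0.08]; [0.15, -0.06]; [0.15, -0.03]; [0.16, -0.01]; [0.16, 0.01]; [0.15, 0.04];
```

Call:
{"method": "carry_out", "body": {
  "plan": "0.11 -0.11 0 0 0 0;0.12 -0.1 0 0 0 0;0.14 -0.08 0 0 0 0;0.15 -0.06 0 0 0 0;0.15 -0.03 0 0 0 0;0.16 -0.01 0 0 0 0;0.16 0.01 0 0 0 0;0 0 0 0 0 0"
}}

```text
time_s: 4.2
eef_pos: [0.4369, -0.2874, 0.1122]
eef_rot: [0.001, 0.198, 0.98, 0.002]
wrist_force: [6.9, 12.8, 6.8]
opening: 0.207
grasp_force: 59.4
```

```bash
python3 -c "
from h import *
arc(8,.15)"
```

```text
4.2 [ 0.4369 -0.2874  0.1122] ang -2.155 r 0.0398 F [ 6.9 12.8  6.8] 0.20690911048129976 59.42983328131959
[0.16, -0.01]; [0.14, 0.06]; [0.13, 0.08]; [0.12, 0.1]; [0.1, 0.12]; [0.08, 0.13]; [0.06, 0.14]; [0.04, 0.15];
```

```bash
sed -i 's/^C=.*/C=np.array([.4592,-.2525])/' h.py; python3 -c "
from h import *
arc(8,.15)"
```

```text
4.2 [ 0.4369 -0.2874  0.1122] ang -2.141 r 0.0414 F [ 6.9 12.8  6.8] 0.20690911048129976 59.42983328131959
[0.16, 0.02]; [0.15, 0.06]; [0.13, 0.08]; [0.12, 0.1]; [0.1, 0.12]; [0.09, 0.13]; [0.06, 0.14]; [0.04, 0.15];
```

Call:
{"method": "carry_out", "body": {
  "plan": "0.15 0.03 0 0 0 0;0.15 0.06 0 0 0 0;0.13 0.08 0 0 0 0;0.12 0.1 0 0 0 0;0.1 0.12 0 0 0 0;0.09 0.13 0 0 0 0;0.06 0.14 0 0 0 0;0 0 0 0 0 0"
}}

```text
time_s: 4.87
eef_pos: [0.4191, -0.2533, 0.1124]
eef_rot: [0.004, 0.198, 0.98, -0.0]
wrist_force: [10.9, 1.8, -2.1]
opening: 0.204
grasp_force: 59.0
```

```bash
python3 -c "
from h import *
arc(8,.15)"
```

```text
4.87 [ 0.4191 -0.2533  0.1124] ang -3.122 r 0.0401 F [10.9  1.8 -2.1] 0.2041620892904988 59.04298990499228
[0.1, 0.13]; [0.03, 0.15]; [0.01, 0.16]; [-0.02, 0.16]; [-0.04, 0.15]; [-0.06, 0.14]; [-0.08, 0.13]; [-0.1, 0.12];
```

```bash
sed -i 's/^C=.*/C=np.array([.4606,-.2525])/' h.py; python3 -c "
from h import *
arc(8,.15)"
```

```text
4.87 [ 0.4191 -0.2533  0.1124] ang -3.123 r 0.0415 F [10.9  1.8 -2.1] 0.2041620892904988 59.04298990499228
[0.06, 0.14]; [0.03, 0.15]; [0.01, 0.16]; [-0.02, 0.16]; [-0.04, 0.15]; [-0.06, 0.14]; [-0.08, 0.13]; [-0.1, 0.12];
```

Call:
{"method": "carry_out", "body": {
  "plan": "0.05 0.15 0 0 0 0;0.03 0.15 0 0 0 0;0.01 0.16 0 0 0 0;-0.02 0.16 0 0 0 0;-0.04 0.15 0 0 0 0;-0.06 0.14 0 0 0 0;-0.08 0.13 0 0 0 0;0 0 0 0 0 0"
}}

```text
time_s: 5.53
eef_pos: [0.438, -0.2177, 0.1123]
eef_rot: [0.002, 0.197, 0.98, -0.001]
wrist_force: [3.3, -3.1, 3.0]
opening: 0.209
grasp_force: 60.0
```

```bash
python3 - <<'E'
from h import *
arc(8,.12)
c=ctrl.camera("top"); cv2.imwrite("pics/t2.png",cv2.resize(c["pixels"][160:230,280:395],None,fx=6.5,fy=6.5,interpolation=cv2.INTER_CUBIC)[:,:,::-1])
c=ctrl.camera("scene"); cv2.imwrite("pics/s2.png",cv2.resize(c["pixels"][220:340,240:370],None,fx=5,fy=5,interpolation=cv2.INTER_CUBIC)[:,:,::-1])
E
```

```text
5.53 [ 0.438  -0.2177  0.1123] ang 2.147 r 0.0415 F [ 3.3 -3.1  3. ] 0.2090367895839919 59.957248102873564
[-0.07, 0.11]; [-0.09, 0.09]; [-0.1, 0.08]; [-0.11, 0.07]; [-0.11, 0.05]; [-0.12, 0.04]; [-0.12, 0.02]; [-0.13, 0.01];
```

View pics/s2.png

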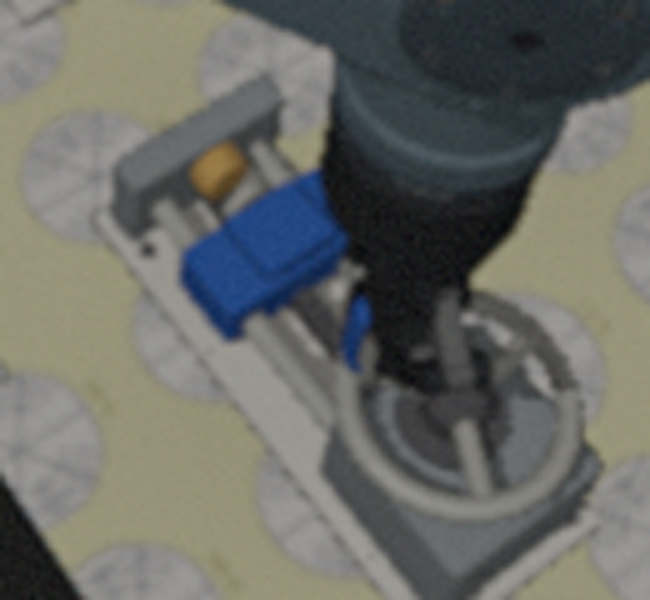

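The crop shows the knob still held and the blue carriage now close to the brass stud, with a small gap left. I'll keep turning in smaller steps.

Call:
{"method": "carry_out", "body": {
  "plan": "-0.07 0.11 0 0 0 0;-0.09 0.09 0 0 0 0;-0.1 0.08 0 0 0 0;-0.11 0.07 0 0 0 0;-0.11 0.05 0 0 0 0;-0.12 0.04 0 0 0 0;0 0 0 0 0 0;0 0 0 0 0 0"
}}

```text
time_s: 6.3
eef_pos: [0.4662, -0.211, 0.1123]
eef_rot: [0.001, 0.198, 0.98, -0.001]
wrist_force: [0.9, -3.3, 4.5]
opening: 0.208
grasp_force: 60.3
```

```bash
python3 - <<'E'
from h import *
arc(8,.12)
E
```

```text
6.3 [ 0.4662 -0.211   0.1123] ang 1.436 r 0.0419 F [ 0.9 -3.3  4.5] 0.20836983704380632 60.3045649593696
[-0.12, 0.03]; [-0.13, 0.01]; [-0.13, -0.0]; [-0.12, -0.02]; [-0.12, -0.03]; [-0.12, -0.05]; [-0.11, -0.06]; [-0.1, -0.07];
```

Call:
{"method": "carry_out", "body": {
  "plan": "-0.12 0.02 0 0 0 0;-0.13 0.01 0 0 0 0;-0.13 0 0 0 0 0;0 0 0 0 0 0;0 0 0 0 0 0;0 0 0 0 0 0;0 0 0 0 0 0;0 0 0 0 0 0"
}}

```text
time_s: 6.97
eef_pos: [0.4805, -0.2154, 0.1123]
eef_rot: [0.001, 0.198, 0.98, -0.001]
wrist_force: [1.0, -1.2, 4.9]
opening: 0.208
grasp_force: 60.4
```

```bash
python3 - <<'E'
from h import *
arc(8,.12)
E
```

```text
6.97 [ 0.4805 -0.2154  0.1123] ang 1.079 r 0.0421 F [ 1.  -1.2  4.9] 0.20771473682372593 60.39890902116895
[-0.12, -0.02]; [-0.12, -0.03]; [-0.12, -0.05]; [-0.11, -0.06]; [-0.1, -0.07]; [-0.09, -0.09]; [-0.08, -0.1]; [-0.07, -0.11];
```

Call:
{"method": "carry_out", "body": {
  "plan": "-0.12 -0.02 0 0 0 0;-0.12 -0.03 0 0 0 0;-0.12 -0.05 0 0 0 0;0 0 0 0 0 0;0 0 0 0 0 0;0 0 0 0 0 0;0 0 0 0 0 0;0 0 0 0 0 0"
}}

```text
time_s: 7.63
eef_pos: [0.4889, -0.2211, 0.112]
eef_rot: [-0.004, 0.197, 0.98, 0.002]
wrist_force: [-13.1, 10.5, 21.8]
opening: 0.204
grasp_force: 62.2
```

```bash
python3 - <<'E'
from h import *
arc(8,.12)
c=ctrl.camera("scene"); cv2.imwrite("pics/s3.png",cv2.resize(c["pixels"][220:340,240:370],None,fx=5,fy=5,interpolation=cv2.INTER_CUBIC)[:,:,::-1])
E
```

```text
7.63 [ 0.4889 -0.2211  0.112 ] ang 0.838 r 0.0423 F [-13.1  10.5  21.8] 0.20442241209587378 62.16207688674331
[-0.11, -0.06]; [-0.11, -0.06]; [-0.1, -0.07]; [-0.09, -0.09]; [-0.08, -0.1]; [-0.07, -0.11]; [-0.06, -0.11]; [-0.04, -0.12];
```

View pics/s3.png

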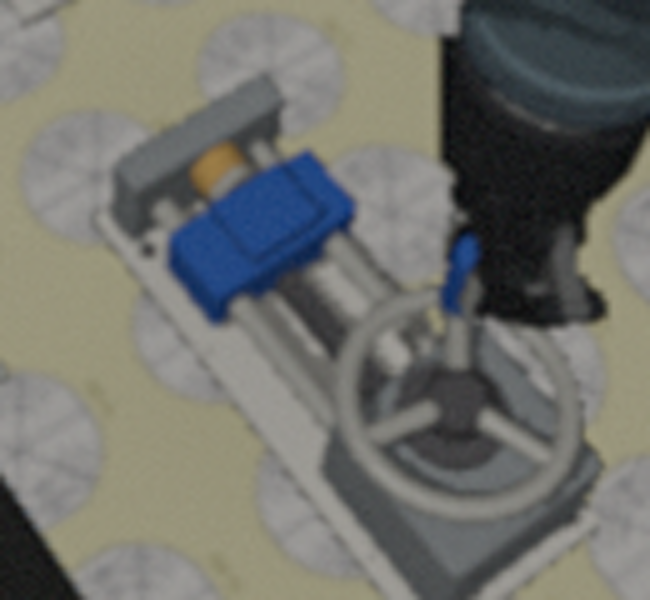

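The crop shows the pad seated against the brass stud. The 17 N counter-force along the turning direction confirms the hard stop, so I'm letting go and lifting.

Call:
{"method": "carry_out", "body": {
  "plan": "0 0 0 0 0 0;0 0 0 0 0 0;0 0 0 0 0 0;0 0 0 0 0 0;0 0 0 0 0 0;0 0 0 0 0 0;0 0 0 0 0 0;0 0 0 0 0 0",
  "claw": -1
}}

```text
time_s: 8.35
eef_pos: [0.4917, -0.2238, 0.1112]
eef_rot: [-0.0, 0.198, 0.98, 0.0]
wrist_force: [0.1, -0.3, -0.1]
opening: 1.0
grasp_force: 0.0
```

Call:
{"method": "carry_out", "body": {
  "plan": "0 0 -0.3 0 0 0;0 0 -0.5 0 0 0;0 0 -0.5 0 0 0;0 0 -0.5 0 0 0;0 0 -0.5 0 0 0;0 0 -0.5 0 0 0;0 0 0 0 0 0;0 0 0 0 0 0"
}}

```text
time_s: 9.02
eef_pos: [0.4925, -0.2243, 0.2252]
eef_rot: [0.002, 0.198, 0.98, -0.001]
wrist_force: [-1.1, 1.0, -0.3]
opening: 1.001
grasp_force: 0.0
```

```bash
python3 - <<'E'
from h import *
o,p,R=st(); print(p,o["wrist_force"],o["grasp_force"],o["opening"])
T=ctrl.camera("top"); 
for b in blobs(T,(5,150,80),(20,255,255)): print("orange",b)
c=ctrl.camera("wrist"); cv2.imwrite("pics/w4.png",c["pixels"][:,:,::-1])
E
```

```text
[ 0.49249013 -0.22429376  0.22524351] [-1.11532567  0.9936344  -0.30309464] 0.0 1.0013351711243106
orange ([394, 2, 33, 48, 609], [412.7, 28.8])
orange ([173, 170, 17, 32, 464], [180.9, 185.8])
orange ([218, 193, 7, 8, 45], [221.1, 196.5])
```

View pics/w4.png

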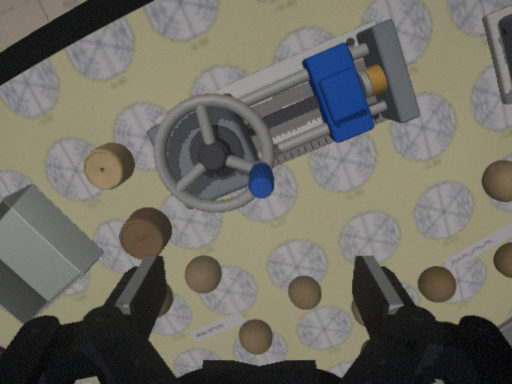

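The wrist view shows the pad at about (366,83) meeting the stud at (375,80), with the handle free at (261,180). The orange knob is still at top (221,196.5), unchanged.

```bash
python3 -c "
from bench import ctrl
print(ctrl.hand_in())"
```

```text
the job is handed in; nothing more can be done
None
```

I turned the blue handwheel clockwise until its carriage hit the brass stop, let go of the handle, left the orange gauge where it was, and handed the job in; the hand-in call did not return a verdict.

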